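Carry the loaded violet counting chamber to the reading stand on its lifter

ROBOT

A 6-joint arm with a two-finger parallel gripper is mounted at the origin on the work surface. World frame = base frame: x ahead of the robot, y to its left, z up, the work surface at z = 0. Lengths are in m, angles in rad, forces in N, time in s.
With the tool pointing down it reaches from about 0.4 to 0.825 m from the base axis. Payload 7 kg.
Tool frame: the origin (TCP) lies midway between the tips of the shut fingers; the grasp point (between the pads) lies 19 mm behind it; z points along the fingers, x is the direction in which the jaws open and shut, and the axes are right-handed (so a half turn about z gives the same grasp; the last joint's range is limited). The gripper opens to 88 mm and grips with 3 to 60 N. Pads are 19 mm wide; open, the fingers measure 130 mm over their backs; the gripper's body (78 mm by 193 mm) begins 47 mm behind the grasp point.
Start: joints at [1.436, 0.359, 0.012, 0, -1.224, -0.288], TCP at [0.277, 0.616, 0.227] pointing down, gripper open.
Joint ranges: [-3.07, 3.07], [-1.43, 2.12], [-1.02, 1.25], [-3.03, 1.67], [-3.05, -0], [-3.03, 3.03]. Speed limits (rad/s): [2.39, 2.39, 3.01, 3.14, 3.14, 3.14].

INTERFACE

Orientations are given as [roll, pitch, yaw] about the fixed x, y, z axes, in that order (R = Rz(yaw) Ry(pitch) Rx(roll)).
In Python, from station import status, eyes, workorder gives the robot as it stands.
- The arm moves only by the shell command python3 -m jog 'ROWS' [OPENING] [FORCE]. ROWS is JSON, a list of rows, each a list of 6 numbers: the shift along the world's x, y, z in mm, then the turn, a rotation vector about the world's x, y, z in rad. A call has 1 to 12 rows; each row shifts and turns the pose as measured when the row begins; what a row does not reach is not made up. A row lasts 1/10 s, in which the tool goes at most 50 mm and 8.59 degrees, less where a joint would pass 70% of its speed; a pose out of reach is approached as far as the arm can. A call with a gripper value outside its range is refused whole. OPENING is the opening, from 0 (shut) to 1 (fully open), set as the call begins (- or left out, the last holds). The fingers move at their own pace and stop on an object; FORCE is the grip in N (left out, the last holds). Time passes only in rows, so rows that do not move let the fingers close. It gives the time, the measured TCP pose, the force and the opening at its end, in the units of the state.
- status.get_state(): the state, without advancing time (a new reading comes with each control period).
- eyes.grab_frame(name): name is "side" or "top" or "wrist"; returns the picture (480x640x3 uint8, blue, green, red); there is no depth.
- eyes.calibration(name): a dict with "camera_matrix" (3x3 intrinsics, pixels), "cam_to_world" (4x4, takes a point from camera to world coordinates); the wrist camera has in their place "hand_eye" (4x4, takes a point from camera to tool coordinates, whose origin is the TCP and whose axes are the tool frame's). Camera axes: x right, y up, looking along -z (the intrinsics and any distortion apply to the point x, -y, -z); pixel columns grow to the right and rows downward; lengths in m; the calibration is good to about 2 mm. A picture is of the moment at which its call begins: read the wrist's pose just before it. calibration takes no time and is no camera call.
- workorder.job_done(): hands the job in, once; it reports no verdict.
The state is a dict: "t": time; "q": joint angles; "qd": joint speeds; "joint_efforts": joint torques, N m; "eef_pos": TCP position; "ee_rot": TCP orientation; "force": force on the tool from outside, world axes, zero at the start; "moment": the same for the moment, N m; "width": finger opening in m.
Only numpy, scipy, OpenCV 4.12 (cv2) and the standard library are available. Lean on these libraries where they do the work, as an engineer would, in place of code of your own. Each camera call takes 0.05 s, during which the arm holds its last target. There are 200 camera calls.

TASK

Two counting chambers wait on flat steel lifters. Pick up the lifter under the violet one by its blue handle, carry the chamber level on the blade to the white-and-grey stand and leave it lying centred and square across the two rails (the blade goes down into the gap between them, then draws out), then set the empty lifter down flat on the bench. Never tip the violet chamber or touch it with the gripper, and leave the amber chamber undisturbed.

Things in the scene. Friction and masses are not known exactly. Their poses are not given: they have to be found in the camera images.
- chamber: Violet counting chamber: loose pale glass plate 36 (x) x 76 (y) x 5 (z) mm, about 35 g, with a violet field on top. Origin: centre of its underside, z up. It starts lying on the blade of lifter, long side crossways (its axes parallel to the lifter's), within a few mm and degrees of centred, overhanging the blade by about 24 mm on either side.
- lifter: Loose flat steel tool, 0.34 kg, under the violet chamber (amber's is alike). Origin: under the blade's middle, at bench level; x to the blade tip, z up. Blade 28 mm wide, 3 thick, x -24 to 22; neck 14 wide to x -65; foot 44 wide, 10 thick, x -145 to -65. Blue handle: upright fin 14 mm thick (y), 40 long, centre x -85, top 75 mm up; grip it across y, 50 mm up, where the loaded tool balances.
- stand: Fixed stand: white base 90 (x) x 120 (y) x 8 mm; two grey rails along x, 70 long, 26 wide, inner faces 48 mm apart, flat tops 45 mm above the bench, green marks at mid-length. Gap open above and at both ends, room for the blade under a chamber. Origin: bench level under its centre, z up; -x end faces the robot within 25 degrees. Chamber belongs above the origin, its 76 mm side along y.
- other_chamber: Amber counting chamber, a bystander of the same size, lying on a second, identical lifter. Origin: centre of its underside.
Mind the look-alikes: they are no part of the job. What is shaped like the lifter but pink or red is not meant.

How it is judged:
By the outcome, as a careful person would: the job done as asked, in the order asked, and still so for the second after the job is handed in, with the robot touching nothing.
It also fails if it takes over 72 s, if anything falls off the work surface, if the arm or the gripper's body presses on something with over 40 N, if the wrist force passes 120 N, or if a joint passes its speed limit or range.

## Working session

There is one attempt and no reset: what is moved stays moved. The work goes in short steps, Python scripts to look and compute and a shell command to move; the robot and the scene stay as the last step left them, time stands still between calls to the robot, and variables do not carry over. Pictures are saved under pics/ and viewed, about 8 in all and at most 12, crops included, and the job is handed in when it is done.

```bash
mkdir -p pics; ls
python3 - <<'E'
from station import status, eyes
import cv2
print(status.get_state())
for n in("top","side"):
    cv2.imwrite(f"pics/{n}0.png",eyes.grab_frame(n)); c=eyes.calibration(n); print(n,c)
print(eyes.calibration("wrist"))
E
```

```text
pics
{'t': 0.0, 'q': array([ 1.43610915e+00,  3.59417620e-01,  1.10698017e-02, -3.44504868e-04,
       -1.22409938e+00, -2.88105261e-01]), 'qd': array([-0.00040684, -0.00163804,  0.00090586,  0.00016174, -0.00057738,
       -0.00091933]), 'joint_efforts': array([-5.63874937e-05, -5.82707906e+01,  2.93061447e+01,  6.99691683e+00,
        6.90897970e-03, -1.60469449e-04]), 'eef_pos': array([0.27678183, 0.61511333, 0.22560859]), 'ee_rot': array([-3.14143404e+00, -1.67485206e-03, -1.99370623e+00]), 'force': array([ 0.77813119,  0.02736114, -0.58821551]), 'moment': array([-0.02519718, -0.03494479, -0.00576131]), 'width': 0.08803429816319393}
top {'camera_matrix': array([[596.02480631,   0.        , 318.95806564],
       [  0.        , 596.02480631, 235.14783362],
       [  0.        ,   0.        ,   1.        ]]), 'cam_to_world': array([[ 0.02011391,  0.99793797, -0.0609527 ,  0.43859268],
       [-0.99975716,  0.02062469,  0.00776225, -0.04178586],
       [ 0.00900338,  0.06078177,  0.99811047,  1.34381713],
       [ 0.        ,  0.        ,  0.        ,  1.        ]])}
side {'camera_ma
[... 250 characters left out ...]
38872491,  0.47608939, -0.78881673, -1.06717966],
       [-0.00343908,  0.85539387,  0.5179667 ,  0.72651611],
       [ 0.        ,  0.        ,  0.        ,  1.        ]])}
{'camera_matrix': array([[394.92818433,   0.        , 312.03388052],
       [  0.        , 394.92818433, 231.2807201 ],
       [  0.        ,   0.        ,   1.        ]]), 'hand_eye': array([[ 9.99999346e-01,  9.38704392e-04,  6.53358005e-04,
         4.43903390e-04],
       [ 1.07628982e-03, -9.65611009e-01, -2.59988886e-01,
        -6.99580541e-02],
       [ 3.86836974e-04,  2.59989419e-01, -9.65611388e-01,
        -1.59402071e-01],
       [ 0.00000000e+00,  0.00000000e+00,  0.00000000e+00,
         1.00000000e+00]])}
```

View pics/top0.png

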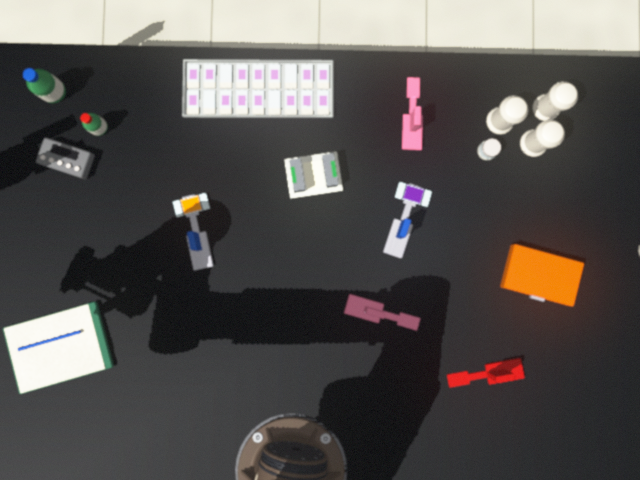

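View pics/side0.png

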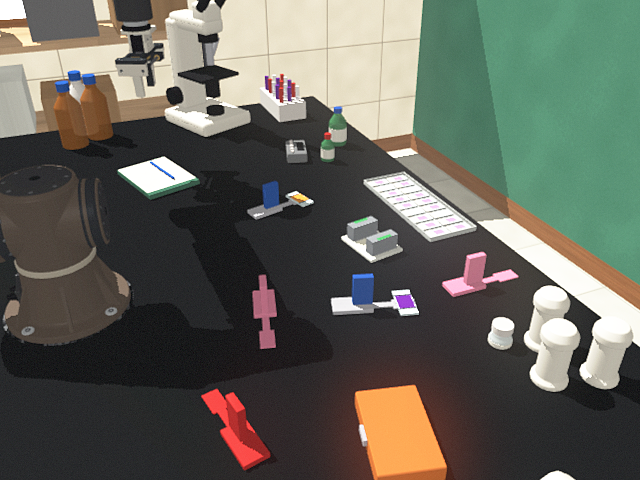

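The top view shows the violet chamber at about (413,195) with its blue fin at (404,229). The stand is at (314,174), with green marks at (294,176) and (335,169). The amber chamber is at (191,204). The side view agrees: violet at (404,302), fin at (362,290) and stand at (372,240).

```bash
cat > h.py <<'E'
import numpy as np, cv2
from scipy.spatial.transform import Rotation as R
from station import status, eyes
def cam(n):
    c=eyes.calibration(n); K=c["camera_matrix"]
    if n=="wrist":
        s=status.get_state(); T=np.eye(4); T[:3,:3]=R.from_euler("xyz",s["ee_rot"]).as_matrix(); T[:3,3]=s["eef_pos"]
        return K,T@c["hand_eye"]
    return K,c["cam_to_world"]
def grab(n,name=None):
    KM=cam(n); im=eyes.grab_frame(n)
    if name: cv2.imwrite(f"pics/{name}.png",im)
    return im,KM
def ray(px,KM):
    K,T=KM; px=np.atleast_2d(px).astype(float)
    d=np.c_[(px[:,0]-K[0,2])/K[0,0],-(px[:,1]-K[1,2])/K[1,1],-np.ones(len(px))]@T[:3,:3].T
    return T[:3,3],d
def plane(px,KM,z):
    o,d=ray(px,KM); return o+d*((z-o[2])/d[:,2])[:,None]
def tri(p1,k1,p2,k2):
    o1,d1=ray(p1,k1);o2,d2=ray(p2,k2); d1=d1[0];d2=d2[0]
    t=np.linalg.lstsq(np.c_[d1,-d2],o2-o1,rcond=None)[0]
    a=o1+t[0]*d1;b=o2+t[1]*d2; return (a+b)/2,np.linalg.norm(a-b)
def proj(P,KM):
    K,T=KM; c=(np.atleast_2d(P)-T[:3,3])@T[:3,:3]; return np.c_[K[0,0]*c[:,0]/-c[:,2]+K[0,2],K[1,1]*-c[:,1]/-c[:,2]+K[1,2]]
HSV=dict(violet=((125,80,60),(150,255,255)),blue=((105,120,60),(122,255,255)),green=((45,100,80),(80,255,255)),amber=((12,120,120),(28,255,255)))
def blobs(im,col,roi=None,amin=15):
    m=cv2.inRange(cv2.cvtColor(im,cv2.COLOR_BGR2HSV),*HSV[col])
    if roi: z=np.zeros_like(m); x,y,w,h=roi; z[y:y+h,x:x+w]=m[y:y+h,x:x+w]; m=z
    n,l,st,c=cv2.connectedComponentsWithStats(m)
    return [(tuple(c[i].round(1)),int(st[i,4]),cv2.minAreaRect(np.argwhere(l==i)[:,::-1].astype(np.float32))) for i in range(1,n) if st[i,4]>=amin]
E
python3 - <<'E'
from h import *
np.set_printoptions(precision=4,suppress=True)
kt,ks=cam("top"),cam("side"); it=cv2.imread("pics/top0.png"); i2=cv2.imread("pics/side0.png")
for c in HSV:
    for n,im in(("top",it),("side",i2)):
        for b in blobs(im,c): print(c,n,b[0],b[1],b[2])
# white/grey footprints
for nm,roi,z in(("lifter",(375,170,65,95),.01),("stand",(275,140,80,65),.008)):
    x,y,w,h=roi; g=cv2.cvtColor(it,cv2.COLOR_BGR2GRAY)[y:y+h,x:x+w]; m=(g>(90 if nm=="lifter" else 75)).astype(np.uint8)
    cs=max(cv2.findContours(m,0,2)[0],key=cv2.contourArea).reshape(-1,2)+[x,y]
    b=cv2.boxPoints(cv2.minAreaRect(cs.astype(np.float32))); print(nm,b.tolist()); print(plane(b,kt,z))
cv2.imwrite("pics/crop0.png",cv2.resize(it[130:270,270:450],None,fx=4,fy=4))
E
```

```text
violet top (np.float64(413.1), np.float64(193.7)) 240 ((413.0283203125, 193.65093994140625), (17.994230270385742, 13.323973655700684), 15.945395469665527)
violet side (np.float64(266.1), np.float64(81.7)) 34 ((266.0, 82.5), (13.0, 2.0), 90.0)
violet side (np.float64(276.9), np.float64(87.5)) 61 ((276.7198486328125, 87.98249053955078), (3.8050756454467773, 20.08580780029297), 3.5763344764709473)
violet side (np.float64(288.8), np.float64(90.1)) 67 ((288.5, 90.0), (20.0, 3.0), 90.0)
violet side (np.float64(404.6), np.float64(301.0)) 198 ((404.49591064453125, 300.9549255371094), (13.218217849731445, 18.016611099243164), 84.80557250976562)
blue top (np.float64(29.3), np.float64(74.1)) 183 ((29.5, 74.0), (14.0, 15.0), 90.0)
blue top (np.float64(403.9), np.float64(227.7)) 162 ((403.7113952636719, 227.6494903564453), (8.731977462768555, 20.9161319732666), 23.96249008178711)
blue top (np.float64(193.6), np.float64(240.3)) 189 ((193.42306518554688, 240.11538696289062), (20.003847122192383, 10.59027099609375), 78.69007110595703)
blue top (np.float64(48.4), np.float64(340.2)) 114 ((49.037086486
[... 8485 characters left out ...]
ide (np.float64(397.8), np.float64(431.1)) 5661 ((398.6037902832031, 429.8807678222656), (95.51161193847656, 71.04170227050781), 74.74488067626953)
lifter [[377.5283203125, 252.1509246826172], [398.32073974609375, 179.3773651123047], [433.05657958984375, 189.30189514160156], [412.26416015625, 262.075439453125]]
[[ 0.4846 -0.1841  0.01  ]
 [ 0.6499 -0.2288  0.01  ]
 [ 0.629  -0.3075  0.01  ]
 [ 0.464  -0.2623  0.01  ]]
stand [[282.2762756347656, 157.50857543945312], [337.4841003417969, 149.22738647460938], [343.7921447753906, 191.28118896484375], [288.5843200683594, 199.5623779296875]]
[[ 0.6944  0.0343  0.008 ]
 [ 0.7161 -0.0902  0.008 ]
 [ 0.6205 -0.1062  0.008 ]
 [ 0.599   0.0178  0.008 ]]
```

View pics/crop0.png

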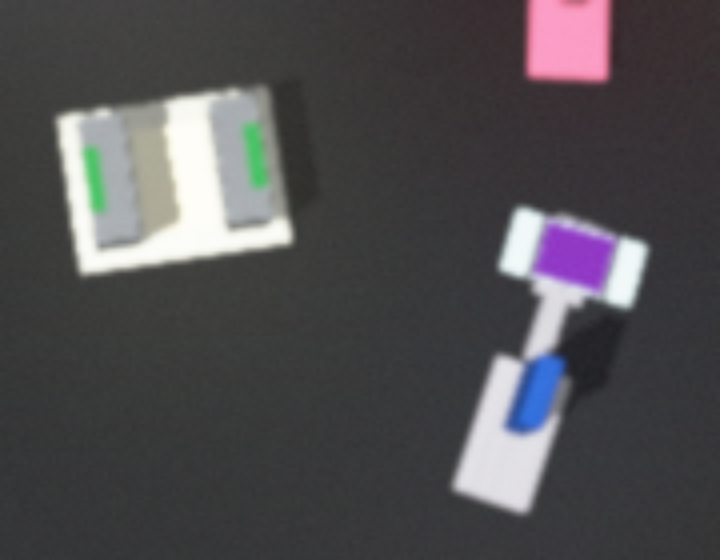

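Run:
```python
from h import *
np.set_printoptions(precision=4,suppress=True)
kt,ks=cam("top"),cam("side")
v,e=tri((413.1,193.7),kt,(404.6,301),ks); print("violet",v,e,plane((413.1,193.7),kt,.008))
g=[tri(a,kt,b,ks) for a,b in(((293.3,174.2),(360,219.9)),((333.5,168.4),(383.4,237)))]; print(g)
gp=plane([(293.3,174.2),(333.5,168.4)],kt,.045); print("marks",gp,gp.mean(0),np.linalg.norm(gp[0]-gp[1]),np.arctan2(*((gp[0]-gp[1])[[1,0]]))-np.pi/2)
it=cv2.imread("pics/top0.png")
# foot edges: long left edge and back corners read from crop
px=np.array([(452,490),(528,513),(497,355)])/4+[270,130]; P=plane(px,kt,.01); print("foot",P, np.linalg.norm(P[0]-P[1]),np.linalg.norm(P[0]-P[2]))
d=P[2]-P[0]; print("yaw long",np.arctan2(d[1],d[0])); d=P[1]-P[0]; print("yaw short",np.arctan2(d[1],d[0])+np.pi/2)
y=-.27; c=(P[0]+P[1])/2; u=np.array([np.cos(y),np.sin(y),0]); print("origin from foot",c+.145*u,"fin",c+.06*u)
```

```text
violet [ 0.6187 -0.2631  0.0075] 0.0006290080473622648 [[ 0.6183 -0.2628  0.008 ]]
[(array([0.6508, 0.0071, 0.0454]), np.float64(0.00013903963593109902)), (array([ 0.6658, -0.081 ,  0.0441]), np.float64(0.00018157495113337848))]
marks [[ 0.6508  0.0071  0.045 ]
 [ 0.6656 -0.0809  0.045 ]] [ 0.6582 -0.0369  0.045 ] 0.08927431051663612 0.16610611068888592
foot [[ 0.4841 -0.1964  0.01  ]
 [ 0.4721 -0.2392  0.01  ]
 [ 0.5605 -0.2207  0.01  ]] 0.04441599751498745 0.08016815139258505
yaw long -0.3077549645962481
yaw short -0.27378270284313144
origin from foot [ 0.6178 -0.2564  0.01  ] fin [ 0.5359 -0.2338  0.01  ]
```

```bash
python3 -m jog '[[12,-40,0,0,0,0],[14,-46,0,0,0,0],[14,-46,0,0,0,0],[14,-46,0,0,0,0],[14,-46,0,0,0,0],[14,-46,0,0,0,0],[14,-46,0,0,0,0],[14,-46,0,0,0,0],[14,-46,0,0,0,0],[14,-46,0,0,0,0],[14,-46,0,0,0,0],[14,-46,0,0,0,0]]' 1 10 && python3 -m jog '[[14,-46,0,0,0,0],[14,-46,0,0,0,0],[14,-46,0,0,0,0],[14,-46,0,0,0,0],[14,-46,0,0,0,0],[14,-46,0,0,0,0],[10,-30,0,0,0,0.06],[0,0,0,0,0,0.06],[0,0,0,0,0,0],[0,0,0,0,0,0]]'
```

```text
t: 1.3
eef_pos: [0.4408, 0.0513, 0.2201]
ee_rot: [-3.14, -0.007, -1.984]
force: [1.5, 1.1, -0.1]
width: 0.0874
t: 2.3
eef_pos: [0.5341, -0.2746, 0.2166]
ee_rot: [3.138, -0.006, -1.869]
force: [-0.4, -0.1, 0.1]
width: 0.0877
```

```bash
python3 -m jog '[[1,20,-6,0,0,0],[1,20,-6,0,0,0],[0,0,0,0,0,0],[0,0,0,0,0,0]]'
python3 - <<'E'
from h import *
np.set_printoptions(precision=4,suppress=True)
im,k=grab("wrist","w1"); s=status.get_state(); print(s["eef_pos"],s["ee_rot"],s["q"])
for c in("violet","blue"):
    for b in blobs(im,c): 
        print(c,b); print(plane(b[0],k,.008),plane(cv2.boxPoints(b[2]),k,.008 if c=="violet" else .075))
E
```

```text
t: 2.7
eef_pos: [0.5355, -0.231, 0.2046]
ee_rot: [3.138, -0.006, -1.872]
force: [-1.2, -0.3, 0.4]
width: 0.0874
[ 0.5354 -0.2311  0.2046] [ 3.1385 -0.0061 -1.8722] [-0.0688  0.2257 -0.2286  0.0058 -1.1209  1.3356]
violet ((np.float64(317.9), np.float64(103.1)), 1676, ((317.968505859375, 103.14930725097656), (37.455806732177734, 45.00617980957031), 87.87889862060547))
[[ 0.617  -0.2632  0.008 ]] [[ 0.6366 -0.2487  0.008 ]
 [ 0.6265 -0.2855  0.008 ]
 [ 0.5968 -0.2781  0.008 ]
 [ 0.6071 -0.2404  0.008 ]]
blue ((np.float64(318.3), np.float64(207.6)), 477, ((317.0, 212.5), (61.0, 16.0), 90.0))
[[ 0.5295 -0.2367  0.008 ]] [[ 0.5636 -0.2386  0.075 ]
 [ 0.5601 -0.2498  0.075 ]
 [ 0.5154 -0.2362  0.075 ]
 [ 0.519  -0.2246  0.075 ]]
```

View pics/w1.png

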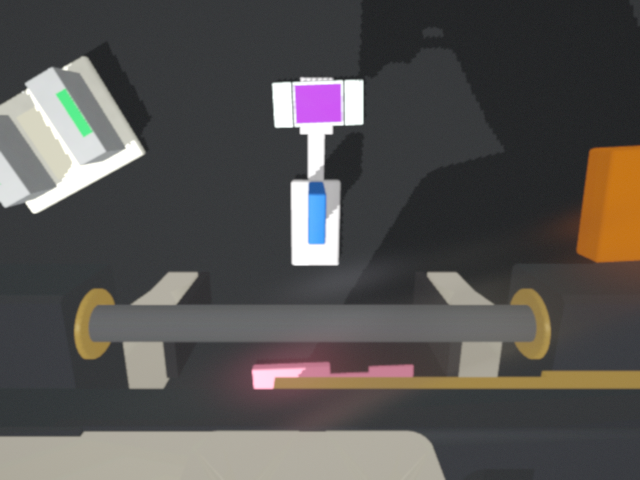

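The wrist view shows the lifter nearly aligned with the image. The violet field is at (318,103), the fin at (317,212), and the foot spans columns 291–340 and rows 180–265. I'll measure its axis next.

Run:
```python
from h import *
np.set_printoptions(precision=4,suppress=True)
im=cv2.imread("pics/w1.png"); k=cam("wrist")
g=im[...,2].astype(int); b=im[...,0].astype(int)
def mid(r,z,f):
    c=np.where(f(r))[0]; c=c[(c>270)&(c<370)]; P=plane([(c.min(),r),(c.max()+1,r)],k,z); return c.min(),c.max()+1,P.mean(0)[:2],np.linalg.norm(P[0]-P[1])
for r in(190,210,235,258): print("foot",r,*mid(r,.01,lambda r:(im[r].max(1)>110)))
for r in(140,155,170): print("neck",r,*mid(r,.003,lambda r:im[r].min(1)>110))
for r in(195,210,225,240): print("fin",r,*mid(r,.075,lambda r:(b[r]-g[r]>60)))
col=im[:,317].astype(int)
print([(r,*col[r]) for r in range(178,270,3)])
A=mid(190,.01,lambda r:(im[r].max(1)>110))[2];B=mid(258,.01,lambda r:(im[r].max(1)>110))[2]
print("yaw foot",np.arctan2(*(A-B)[::-1]))
P=plane([(317,265),(317,243),(317,181)],k,.01);print(P)
P=plane([(317,243),(317,190),(317,183)],k,.075);print(P)
```

```text
foot 190 290 341 [ 0.5461 -0.2392] 0.046053220223097636
foot 210 290 340 [ 0.5286 -0.2333] 0.04576367677588153
foot 235 291 340 [ 0.5058 -0.2267] 0.045624819118985145
foot 258 291 339 [ 0.4843 -0.2196] 0.045415728687212616
neck 140 307 325 [ 0.5877 -0.2527] 0.01603782708658698
neck 155 307 325 [ 0.5752 -0.2488] 0.016195539099376172
neck 170 307 324 [ 0.5625 -0.2444] 0.015447473258585679
fin 195 308 326 [ 0.5526 -0.2414] 0.01331337186977051
fin 210 308 326 [ 0.5418 -0.2381] 0.013449195891115328
fin 225 308 325 [ 0.5309 -0.2343] 0.012832749234199643
fin 240 308 325 [ 0.5196 -0.2308] 0.01296639624580359
[(178, np.int64(178), np.int64(178), np.int64(179)), (181, np.int64(161), np.int64(138), np.int64(128)), (184, np.int64(156), np.int64(91), np.int64(44)), (187, np.int64(155), np.int64(90), np.int64(42)), (190, np.int64(156), np.int64(92), np.int64(44)), (193, np.int64(180), np.int64(106), np.int64(48)), (196, np.int64(255), np.int64(171), np.int64(82)), (199, np.int64(255), np.int64(175), np.int64(84)), (202, np.int64(255), np.int64(175), np.int64(84)), (205, np.int64(255), np.int64(174
[... 588 characters left out ...]
int64(255), np.int64(172), np.int64(81)), (244, np.int64(255), np.int64(223), np.int64(208)), (247, np.int64(255), np.int64(255), np.int64(255)), (250, np.int64(255), np.int64(255), np.int64(255)), (253, np.int64(255), np.int64(255), np.int64(255)), (256, np.int64(255), np.int64(255), np.int64(255)), (259, np.int64(255), np.int64(255), np.int64(255)), (262, np.int64(255), np.int64(255), np.int64(255)), (265, np.int64(160), np.int64(161), np.int64(163)), (268, np.int64(64), np.int64(62), np.int64(62))]
yaw foot -0.30749426410873054
[[ 0.477  -0.2193  0.01  ]
 [ 0.4979 -0.2258  0.01  ]
 [ 0.5535 -0.2429  0.01  ]]
[[ 0.5172 -0.2305  0.075 ]
 [ 0.5562 -0.2425  0.075 ]
 [ 0.5611 -0.244   0.075 ]]
```

```bash
python3 -m jog '[[0,-5,-20,0.005,-0.005,-0.01],[0,0,-25,0,0,0],[0,0,-30,0,0,0],[0,0,-25,0,0,0],[0,0,-20,0,0,0],[0,0,0,0,0,0],[0,0,0,0,0,0]]'
python3 - <<'E'
from h import *
np.set_printoptions(precision=4,suppress=True)
im,k=grab("wrist","w2"); s=status.get_state(); print(s["eef_pos"],s["ee_rot"])
g=im.astype(int); m=(g[...,0]-g[...,2]>60)
for r in range(150,330,15):
    c=np.where(m[r])[0]; c=c[(c>250)&(c<400)]
    if len(c): print(r,c.min(),c.max()+1,g[r,(c.min()+c.max())//2], plane([((c.min()+c.max()+1)/2,r)],k,.075)[0,:2])
rows=np.where(m[:,310:322].any(1))[0]; print(rows.min(),rows.max())
for b in blobs(im,"violet"): print(b,plane(b[0],k,.008))
E
```

```text
t: 3.45
eef_pos: [0.5374, -0.2381, 0.0854]
ee_rot: [-3.133, 0.001, -1.884]
force: [0.2, -0.9, 0.0]
width: 0.0874
[ 0.5374 -0.238   0.0856] [-3.1329  0.001  -1.8846]
225 298 320 [191 119  58] [ 0.5635 -0.2455]
240 295 322 [192 120  60] [ 0.557  -0.2432]
255 294 323 [255 220 127] [ 0.5503 -0.241 ]
270 294 323 [255 219 126] [ 0.5435 -0.2387]
285 294 322 [255 218 135] [ 0.5366 -0.2362]
300 294 322 [255 217 131] [ 0.5294 -0.2339]
218 305
((np.float64(310.6), np.float64(101.7)), 3899, ((310.59228515625, 101.84539794921875), (57.278446197509766, 68.91390991210938), 87.1375961303711)) [[ 0.617  -0.2634  0.008 ]]
```

```bash
python3 -m jog '[[-1,1,-14,0.001,0.007,0],[-0.5,1,-15,0,0,0],[0,0,-13,0,0,0],[0,0,-9,0,0,0],[0,0,-3,0,0,0],[0,0,0,0,0,0],[0,0,0,0,0,0]]'
```

```text
t: 4.2
eef_pos: [0.5389, -0.2366, 0.0324]
ee_rot: [-3.133, 0.001, -1.884]
force: [0.2, 0.0, -0.1]
width: 0.0878
```

```bash
python3 -m jog '[[-4,1,-1,0,0,0],[0,0,0,0,0,0],[0,0,0,0,0,0]]'; python3 -m jog '[[-1,0,0,0,0,0],[0,0,0,0,0,0]]'
```

```text
t: 4.5
eef_pos: [0.5353, -0.2356, 0.0325]
ee_rot: [-3.131, 0.001, -1.884]
force: [0.9, -0.1, 0.5]
width: 0.0874
t: 4.7
eef_pos: [0.5344, -0.2356, 0.0329]
ee_rot: [-3.131, 0.001, -1.884]
force: [0.6, -0.5, 0.1]
width: 0.0874
```

Good; close gently in stages.

```bash
python3 -m jog '[[0,0,-1,0,0,0],[0,0,0,0,0,0],[0,0,0,0,0,0],[0,0,0,0,0,0]]' 0.3 5; python3 -m jog '[[0,0,0,0,0,0],[0,0,0,0,0,0],[0,0,0,0,0,0],[0,0,0,0,0,0],[0,0,0,0,0,0]]' 0 5;  python3 -m jog '[[0,0,0,0,0,0],[0,0,0,0,0,0],[0,0,0,0,0,0]]' 0 40
python3 - <<'E'
from h import *
im,k=grab("wrist"); s=status.get_state(); print(s["eef_pos"],s["ee_rot"],s["force"],s["moment"])
for b in blobs(im,"violet"): print(b,plane(b[0],k,.008),plane(cv2.boxPoints(b[2]),k,.008))
E
```

```text
t: 5.1
eef_pos: [0.5346, -0.2357, 0.032]
ee_rot: [-3.13, 0.001, -1.884]
force: [-0.1, -0.3, -0.5]
width: 0.0612
t: 5.6
eef_pos: [0.5346, -0.2357, 0.0319]
ee_rot: [-3.13, 0.001, -1.884]
force: [0.8, 1.3, 0.2]
width: 0.0209
t: 5.9
eef_pos: [0.5346, -0.2356, 0.0318]
ee_rot: [-3.131, 0.001, -1.884]
force: [-0.2, 0.8, 0.8]
width: 0.0137
[ 0.53458633 -0.2355819   0.03184104] [-3.13046657e+00  1.26501223e-03 -1.88420859e+00] [ 0.08929538 -0.3421929  -0.28311962] [-0.00958778 -0.06392754 -0.00945268]
((np.float64(314.9), np.float64(85.3)), 6829, ((315.11541748046875, 85.42308044433594), (76.10423278808594, 91.42021179199219), 87.27368927001953)) [[ 0.61683744 -0.26393076  0.008     ]] [[ 0.63691127 -0.24905584  0.008     ]
 [ 0.62640619 -0.2868882   0.008     ]
 [ 0.59573742 -0.27960015  0.008     ]
 [ 0.6066371  -0.23999278  0.008     ]]
```

```bash
python3 -m jog '[[0,0,2,0,0,0],[0,0,3,0,0,0],[0,0,5,0,0,0],[0,0,5,0,0,0],[0,0,3,0,0,0],[0,0,0,0,0,0],[0,0,0,0,0,0]]'
python3 - <<'E'
from h import *
im,k=grab("wrist","w3"); s=status.get_state(); print(s["eef_pos"],s["ee_rot"],s["force"],s["moment"])
z=s["eef_pos"][2]-.0318+.008
for b in blobs(im,"violet"): print(b,plane(b[0],k,z))
im,k=grab("side","s1"); cv2.imwrite("pics/s1c.png",cv2.resize(im[180:340,300:460],None,fx=3.5,fy=3.5))
E
```

```text
t: 6.65
eef_pos: [0.5329, -0.2352, 0.0504]
ee_rot: [-3.133, 0.001, -1.885]
force: [0.9, -0.2, -3.5]
width: 0.014
[ 0.53292652 -0.2352023   0.05033646] [-3.13351850e+00  1.30988002e-03 -1.88509955e+00] [ 0.05608268 -0.11496559 -4.8037293 ] [-0.05901274  0.04897609  0.0157366 ]
((np.float64(314.9), np.float64(85.3)), 6829, ((315.0724182128906, 85.52035522460938), (76.00910186767578, 91.51534271240234), 87.27368927001953)) [[ 0.61508434 -0.26364135  0.02653646]]
```

View pics/s1c.png

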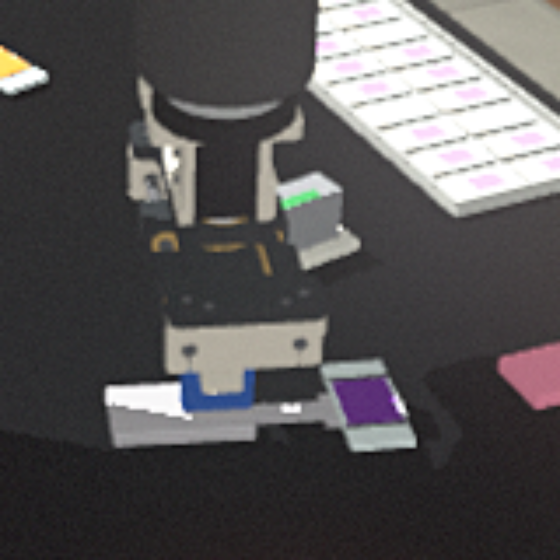

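The tool came up level at crop (200–410, 360–440). The violet field sits at the same wrist pixel as before, so nothing slipped. Next I'll lift and carry.

```bash
python3 -m jog '[[0,0,3,0,0,0],[0,0,6,0,0,0],[0,0,8,0,0,0],[0,0,8,0,0,0],[0,0,8,0,0,0],[0,0,8,0,0,0],[0,0,8,0,0,0],[0,0,8,0,0,0],[0,0,5,0,0,0],[0,0,3,0,0,0],[0,0,0,0,0,0]]'; python3 -m jog '[[1,3,0,0,0,0.01],[1,6,0,0,0,0.02],[2,9,0,0,0,0.022],[2,10,0,0,0,0.022],[2,10,0,0,0,0.022],[2,10,0,0,0,0.022],[2,10,0,0,0,0.022],[2,10,0,0,0,0.022],[2,10,0,0,0,0.022],[2,10,0,0,0,0.022],[2,10,0,0,0,0.022],[2,10,0,0,0,0.022]]';  python3 -m jog '[[2,10,0,0,0,0.022],[2,10,0,0,0,0.022],[2,10,0,0,0,0.022],[2,10,0,0,0,0.022],[2,10,0,0,0,0.022],[2,10,0,0,0,0.022],[2,9,0,0,0,0.022],[2,6,0,0,0,0.015],[1,3,0,0,0,0.01],[0,0,0,0,0,0],[0,0,0,0,0,0]]'
```

```text
t: 7.85
eef_pos: [0.5329, -0.2352, 0.122]
ee_rot: [-3.132, 0.002, -1.885]
force: [0.5, -0.1, -3.0]
width: 0.0139
t: 9.05
eef_pos: [0.5558, -0.1172, 0.1204]
ee_rot: [-3.135, 0.001, -1.613]
force: [-0.1, -0.6, -3.1]
width: 0.0137
t: 10.15
eef_pos: [0.5746, -0.0308, 0.1203]
ee_rot: [-3.135, 0.001, -1.415]
force: [0.5, -0.0, -3.9]
width: 0.0138
```

```bash
python3 -m jog '[[-1,-4,0,0,0,-0.01],[-1,-6,0,0,0,-0.01],[-1,-5,0,0,0,-0.01],[0,0,0,0,0,0],[0,0,0,0,0,0]]'
python3 - <<'E'
from h import *
im,k=grab("wrist","w4"); s=status.get_state(); print(s["eef_pos"],s["ee_rot"])
z=s["eef_pos"][2]-.0318+.008
for b in blobs(im,"violet"): print(b,z,plane(b[0],k,z))
for b in blobs(im,"green"): print(b,plane(b[0],k,.045))
E
```

```text
t: 10.65
eef_pos: [0.5707, -0.0488, 0.1203]
ee_rot: [-3.136, 0.001, -1.451]
force: [0.1, 0.4, -3.3]
width: 0.0137
[ 0.57069243 -0.04874096  0.12030722] [-3.13558982e+00  1.17723617e-03 -1.45041095e+00]
((np.float64(315.1), np.float64(85.3)), 6870, ((315.1459655761719, 85.56448364257812), (76.38963317871094, 91.37265014648438), 87.27368927001953)) 0.09650721958680919 [[ 0.65696159 -0.04007368  0.09650722]]
((np.float64(225.0), np.float64(97.6)), 352, ((225.01910400390625, 98.4505615234375), (65.56048583984375, 5.546332359313965), 84.5596694946289)) [[0.64942891 0.01000662 0.045     ]]
```

View pics/w4.png

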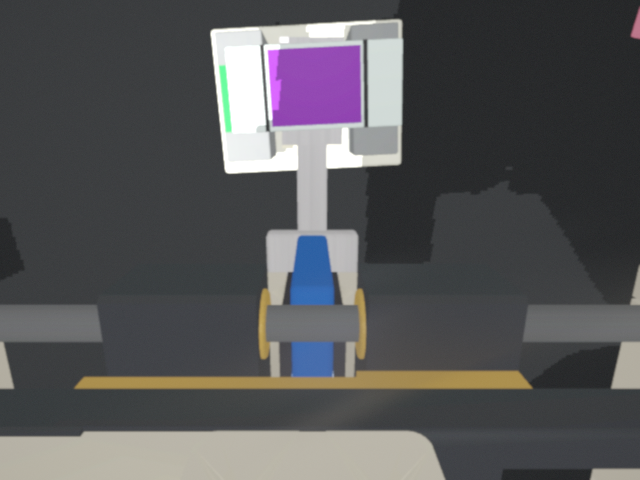

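Here the chamber on the blade is over the stand. The violet field is at (315,85), the base quad is about (212,32), (402,20), (402,165), (226,173), and the left green mark is at (225,98).

Run:
```python
from h import *
np.set_printoptions(precision=4,suppress=True)
im=cv2.imread("pics/w4.png"); k=cam("wrist")
def yaw(a,b): d=b-a; return np.arctan2(d[1],d[0])
g=cv2.cvtColor(im,cv2.COLOR_BGR2GRAY)
m=(g[0:178,200:420]>75).astype(np.uint8); m[:, :]=cv2.morphologyEx(m,cv2.MORPH_OPEN,np.ones((5,5)))
c=max(cv2.findContours(m,0,2)[0],key=cv2.contourArea).reshape(-1,2)+[200,0]
# fit edges
def fit(sel): 
    p=c[sel].astype(np.float32); vx,vy,x,y=cv2.fitLine(p,cv2.DIST_HUBER,0,.01,.01).ravel(); return np.array([x,y]),np.array([vx,vy])
def X(a,b): t=np.linalg.solve(np.c_[a[1],-b[1]],b[0]-a[0]); return a[0]+t[0]*a[1]
L=fit((c[:,0]<228)&(c[:,1]>45)&(c[:,1]<160)); T=fit((c[:,1]<36)&(c[:,0]>225)&(c[:,0]<390)); Rr=fit((c[:,0]>395)&(c[:,1]>128)&(c[:,1]<158)); B=fit((c[:,1]>160)&(((c[:,0]>235)&(c[:,0]<290))|((c[:,0]>335)&(c[:,0]<390))))
q=[X(L,T),X(T,Rr),X(Rr,B),X(B,L)]; print(q)
P=plane(q,k,.008); print(P,P.mean(0)); print([np.linalg.norm(P[i]-P[(i+1)%4]) for i in range(4)])
print("stand yaw",yaw(P[3],P[0]),yaw(P[2],P[1]),yaw(P[1],P[0])-np.pi/2,yaw(P[2],P[3])-np.pi/2)
# violet corners & glass
m=cv2.inRange(cv2.cvtColor(im,cv2.COLOR_BGR2HSV),*HSV["violet"]); cc=max(cv2.findContours(m,0,1)[0],key=cv2.contourArea)
ap=cv2.approxPolyDP(cc,6,True).reshape(-1,2); V=plane(ap,k,.0965); print(ap.tolist(),V,V.mean(0))
e=np.diff(np.r_[V,V[:1]],axis=0); print("violet edge angs",np.arctan2(e[:,1],e[:,0]),np.linalg.norm(e,axis=1))
cv2.imwrite("pics/c4.png",cv2.resize(im[10:180,200:420],None,fx=3.5,fy=3.5,interpolation=cv2.INTER_CUBIC))
```

```text
[array([208.6479,  28.671 ], dtype=float32), array([524.394,   9.606], dtype=float32), array([367.3628, 166.6372], dtype=float32), array([224.3497, 173.8602], dtype=float32)]
[[ 0.6909  0.0309  0.008 ]
 [ 0.725  -0.1631  0.008 ]
 [ 0.6179 -0.0813  0.008 ]
 [ 0.6013  0.0154  0.008 ]] [ 0.6588 -0.0495  0.008 ]
[np.float64(0.19699161491777045), np.float64(0.13477936065200924), np.float64(0.09809785737941261), np.float64(0.09092837952922275)]
stand yaw 0.1714618094306087 -0.652352868957971 0.17378124363145386 0.1695507514572634
[[359, 46], [268, 50], [273, 125], [360, 121]] [[ 0.6749 -0.0567  0.0965]
 [ 0.6687 -0.0182  0.0965]
 [ 0.638  -0.0233  0.0965]
 [ 0.6444 -0.0618  0.0965]] [ 0.6565 -0.04    0.0965]
violet edge angs [ 1.7304 -2.9784 -1.4072  0.164 ] [0.039  0.0311 0.039  0.0309]
```

View pics/c4.png

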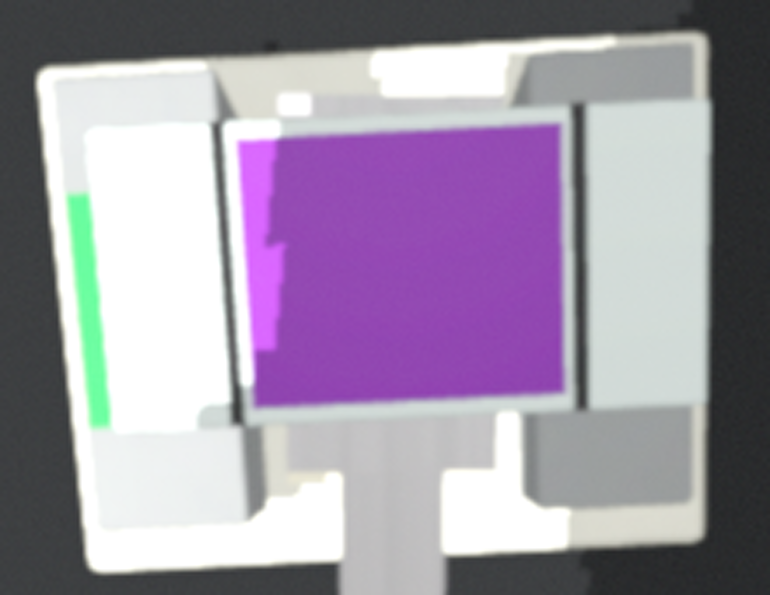

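Run:
```python
from h import *
np.set_printoptions(precision=4,suppress=True)
k=cam("wrist"); a=lambda L:np.array(L)/3.5+[200,10]
P=plane(a([(40,68),(708,36),(705,542),(92,572)]),k,.008); print(P,P.mean(0),[np.linalg.norm(P[i]-P[i-1]) for i in range(4)])
# rail top corners: left-rail front-outer(103,525) front-inner(248,520); right rail front-inner(540,505) front-outer (690,502); back: (57,82) ... right back-outer(692,45)
Q=plane(a([(103,525),(248,520),(540,505),(692,502),(55,80),(693,45)]),k,.045); print(Q)
u=np.array([np.cos(.171),np.sin(.171)]);v=np.array([-u[1],u[0]])
print("in stand frame about base centre", [( (q[:2]-P.mean(0)[:2])@u,(q[:2]-P.mean(0)[:2])@v) for q in Q])
```

```text
[[ 0.6907  0.0292  0.008 ]
 [ 0.71   -0.089   0.008 ]
 [ 0.6218 -0.1042  0.008 ]
 [ 0.6018  0.0141  0.008 ]] [ 0.6561 -0.0375  0.008 ] [np.float64(0.09018121606400399), np.float64(0.11969113078987771), np.float64(0.08952933716498418), np.float64(0.11996002109018467)]
[[ 0.6149  0.0053  0.045 ]
 [ 0.6186 -0.0188  0.045 ]
 [ 0.6269 -0.0671  0.045 ]
 [ 0.6304 -0.0923  0.045 ]
 [ 0.6822  0.0172  0.045 ]
 [ 0.6989 -0.0804  0.045 ]]
in stand frame about base centre [(np.float64(-0.03329593992349374), np.float64(0.04912372497279912)), (np.float64(-0.03372612965054828), np.float64(0.024734444999189305)), (np.float64(-0.03377764215638354), np.float64(-0.024247574416701608)), (np.float64(-0.034594996201568674), np.float64(-0.04963278696918244)), (np.float64(0.03507885665404771), np.float64(0.04942435784612123)), (np.float64(0.0348754671082163), np.float64(-0.049553473880730024))]
```

```bash
python3 -m jog '[[0,1,-3,0,0,0.004],[0,1,-6,0,0,0.004],[0,0,-7,0,0,0],[0,0,-7,0,0,0],[0,0,-6,0,0,0],[0,0,-4,0,0,0],[0,0,-2,0,0,0],[0,0,0,0,0,0],[0,0,0,0,0,0]]'
cat > m.py <<'E'
from h import *
import sys
np.set_printoptions(precision=4,suppress=True)
im,k=grab("wrist",sys.argv[1]); s=status.get_state(); print(s["t"],s["eef_pos"],s["ee_rot"],s["force"])
z=float(sys.argv[2]) if len(sys.argv)>2 else s["eef_pos"][2]-.0318+.008
m=cv2.inRange(cv2.cvtColor(im,cv2.COLOR_BGR2HSV),*HSV["violet"]); cc=max(cv2.findContours(m,0,1)[0],key=cv2.contourArea)
ap=cv2.boxPoints(cv2.minAreaRect(cc)); V=plane(ap,k,z); C=plane(blobs(im,"violet",amin=800)[0][0],k,z)[0]
e=np.diff(np.r_[V,V[:1]],axis=0); a=(np.arctan2(e[:,1],e[:,0])+np.pi/4)%(np.pi/2)-np.pi/4
print(ap.tolist(),"centre",C,V.mean(0),"yaw",a,"z",z)
u=np.array([np.cos(.171),np.sin(.171)]);v=np.array([-u[1],u[0]]); d=C[:2]-[.6561,-.0375]; print("off u,v mm",d@u*1e3,d@v*1e3)
g=plane([b[0] for b in blobs(im,"green")],k,.045); print("green",[((p[:2]-[.6561,-.0375])@u*1e3,(p[:2]-[.6561,-.0375])@v*1e3) for p in g])
cv2.imwrite(f"pics/{sys.argv[1]}c.png",cv2.resize(im[0:240,170:450],None,fx=2.5,fy=2.5,interpolation=cv2.INTER_CUBIC))
E
python3 m.py w5
```

```text
t: 11.6
eef_pos: [0.5703, -0.0461, 0.0811]
ee_rot: [-3.137, 0.001, -1.441]
force: [0.2, -0.3, -4.2]
width: 0.0139
11.65 [ 0.5704 -0.0461  0.0812] [-3.1371  0.001  -1.4409] [ 0.4785  0.1162 -3.2156]
[[267.6471252441406, 49.58823776245117], [358.9638366699219, 45.23981857299805], [362.5973205566406, 121.54298400878906], [271.2806091308594, 125.89140319824219]] centre [ 0.6564 -0.0366  0.0574] [ 0.6559 -0.0366  0.0574] yaw [0.1726 0.2109 0.1748 0.1518] z 0.05736962993751506
off u,v mm 0.47422992043364665 0.875149035673293
green [(np.float64(1.1047208884836583), np.float64(-44.57223876229401)), (np.float64(1.3473616064565526), np.float64(45.83398463231109))]
```

View pics/w5c.png

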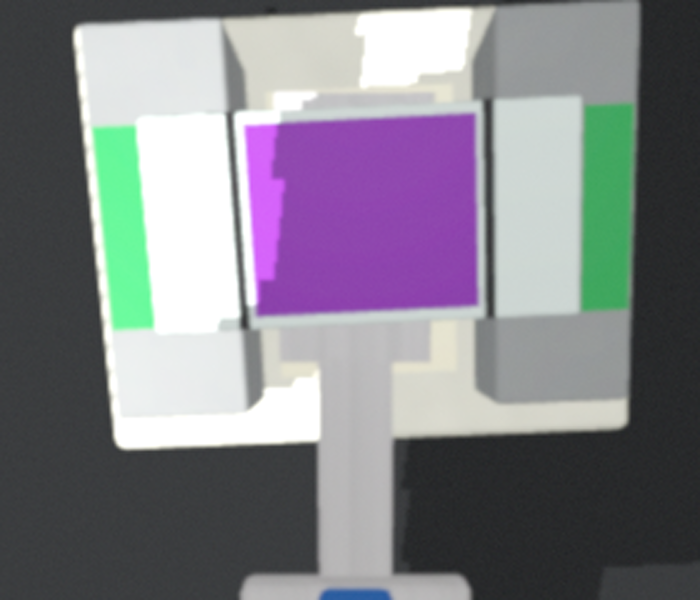

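Chamber and marks line up within about 1 mm. The marks are at crop (122,228) and (607,206), with equal margins either side of the glass. I'll lower it slowly.

```bash
python3 -m jog '[[0,0,-1,0,0,0],[0,0,-2,0,0,0],[0,0,-2,0,0,0],[0,0,-1.5,0,0,0],[0,0,-1.5,0,0,0],[0,0,-1.5,0,0,0],[0,0,-1.5,0,0,0],[0,0,0,0,0,0],[0,0,0,0,0,0]]'; python3 m.py w6; python3 -m jog '[[0,0,-2,0,0,0],[0,0,-3,0,0,0],[0,0,-3,0,0,0],[0,0,-2,0,0,0],[0,0,0,0,0,0],[0,0,0,0,0,0]]'; python3 m.py w7 .05
```

```text
t: 12.55
eef_pos: [0.5712, -0.046, 0.0702]
ee_rot: [-3.135, 0.001, -1.441]
force: [0.5, -0.2, -3.0]
width: 0.0136
12.6 [ 0.5711 -0.046   0.0702] [-3.135   0.0011 -1.4408] [ 0.8438  0.9103 -4.2165]
[[266.5203552246094, 47.927608489990234], [359.9751281738281, 43.47738265991211], [363.6991271972656, 121.68099975585938], [270.2443542480469, 126.1312255859375]] centre [ 0.6576 -0.0364  0.0464] [ 0.6572 -0.0365  0.0464] yaw [0.1726 0.2114 0.1749 0.1514] z 0.046408644211987315
off u,v mm 1.6968756476859332 0.7782881773793041
green [(np.float64(1.2527585721121128), np.float64(-44.62154379324706)), (np.float64(1.5093645685093309), np.float64(45.51465247041504))]
t: 13.2
eef_pos: [0.5711, -0.0461, 0.0593]
ee_rot: [-3.135, 0.001, -1.441]
force: [0.1, 0.0, -2.7]
width: 0.0137
13.25 [ 0.5711 -0.046   0.0592] [-3.1352  0.0011 -1.4407] [ 0.0447  0.2075 -3.1002]
[[262.7756042480469, 42.5112190246582], [363.7232360839844, 37.46384048461914], [367.9077453613281, 121.15461730957031], [266.9601135253906, 126.20199584960938]] centre [ 0.6573 -0.0364  0.05  ] [ 0.6568 -0.0366  0.05  ] yaw [0.1746 0.2165 0.1772 0.1518] z 0.05
off u,v mm 1.4139727456739308 0.8722278126825487
green [(np.float64(1.2350757173450166), np.float64(-44.64840500343695)), (np.float64(1.4822321698089864), np.float64(45.52907542271629))]
```

The chamber rests on the rails, offset about 0.4 mm or less from the mark midpoint. The blade is about 14 mm below it. I'll draw out along -x of the stand.

```bash
python3 -m jog '[[-3,-0.5,0,0,0,0],[-6,-1,0,0,0,0],[-8,-1.4,0,0,0,0],[-8,-1.4,0,0,0,0],[0,0,0,0,0,0]]'; python3 m.py w8 .05;  python3 -m jog '[[-5,-1,0,0,0,0],[-10,-1.7,0,0,0,0],[-10,-1.7,0,0,0,0],[-10,-1.7,0,0,0,0],[-10,-1.7,0,0,0,0],[-10,-1.7,0,0,0,0],[-10,-1.7,0,0,0,0],[-10,-1.7,0,0,0,0],[-10,-1.7,0,0,0,0],[-5,-1,0,0,0,0],[0,0,0,0,0,0],[0,0,0,0,0,0]]'; python3 m.py w9 .05
python3 - <<'E'
from h import *
im,k=grab("top","t2"); cv2.imwrite("pics/t2c.png",cv2.resize(im[120:400,180:460],None,fx=2.1,fy=2.1))
E
```

```text
t: 13.75
eef_pos: [0.5433, -0.0508, 0.0594]
ee_rot: [-3.135, 0.001, -1.441]
force: [0.3, 0.0, -2.4]
width: 0.014
13.8 [ 0.544  -0.0507  0.0595] [-3.1346  0.0012 -1.4408] [-0.2413  0.1626 -3.9836]
[[261.0, 0.0], [364.0, 0.0], [364.0, 51.0], [261.0, 51.0]] centre [ 0.6501 -0.0373  0.05  ] [ 0.6495 -0.0375  0.05  ] yaw [0.1283 0.1621 0.1285 0.0959] z 0.05
off u,v mm -5.894398184161875 1.216234941743633
green [(np.float64(-5.160046386568935), np.float64(45.54582026102518)), (np.float64(-7.2809674086871174), np.float64(-44.60783584127722))]
t: 15.0
eef_pos: [0.4458, -0.0678, 0.0603]
ee_rot: [-3.133, 0.001, -1.441]
force: [-0.2, -0.1, -3.8]
width: 0.0135
15.05 [ 0.4459 -0.0678  0.0603] [-3.1327  0.0013 -1.4406] [ 0.068  -0.72   -3.2003]Traceback (most recent call last):
  File "m.py", line 6, in <module>
    m=cv2.inRange(cv2.cvtColor(im,cv2.COLOR_BGR2HSV),*HSV["violet"]); cc=max(cv2.findContours(m,0,1)[0],key=cv2.contourArea)
                                                                         ~~~^^^^^^^^^^^^^^^^^^^^^^^^^^^^^^^^^^^^^^^^^^^^^^^^
ValueError: max() iterable argument is empty
```

View pics/t2c.png

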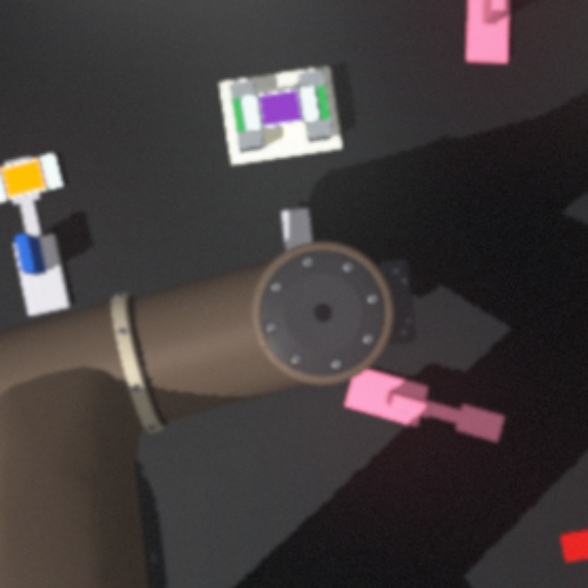

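The top view shows the violet chamber across the two rails at crop (280,107), square between the green marks. The blade is clear of the stand at (296,225). The pink decoy is close to the foot, so I'll shift +y before setting down.

```bash
python3 -m jog '[[1,5,0,0,0,0],[1,10,0,0,0,0],[1,10,0,0,0,0],[1,10,0,0,0,0],[1,10,0,0,0,0],[1,10,0,0,0,0],[1,10,0,0,0,0],[1,10,0,0,0,0],[1,5,0,0,0,0],[0,3,0,0,0,0],[0,0,0,0,0,0]]'; python3 -m jog '[[0,0,-4,0,0,0],[0,0,-6,0,0,0],[0,0,-6,0,0,0],[0,0,-4,0,0,0],[0,0,-3,0,0,0],[0,0,-1,0,0,0],[0,0,0,0,0,0],[0,0,0,0,0,0]]'
```

```text
t: 16.2
eef_pos: [0.4571, 0.0244, 0.06]
ee_rot: [-3.132, 0.001, -1.439]
force: [0.1, 0.4, -1.9]
width: 0.0136
t: 17.0
eef_pos: [0.4562, 0.0228, 0.0331]
ee_rot: [-3.134, 0.001, -1.441]
force: [-0.2, -0.2, -3.6]
width: 0.014
```

```bash
python3 -m jog '[[0,0,-1,0,0,0],[0,0,0,0,0,0]]';  python3 -m jog '[[0,0,-0.7,0,0,0],[0,0,0,0,0,0]]'
```

```text
t: 17.2
eef_pos: [0.4565, 0.0229, 0.0324]
ee_rot: [-3.134, 0.001, -1.441]
force: [-0.2, -0.4, -3.9]
width: 0.0135
t: 17.4
eef_pos: [0.4568, 0.0231, 0.0321]
ee_rot: [-3.133, 0.001, -1.44]
force: [-0.1, 0.3, -2.2]
width: 0.0141
```

```bash
python3 -m jog '[[0,0,-0.8,0,0,0],[0,0,0,0,0,0]]';  python3 -m jog '[[0,0,-0.6,0,0,0],[0,0,0,0,0,0]]'
```

```text
t: 17.6
eef_pos: [0.4569, 0.0231, 0.032]
ee_rot: [-3.132, 0.001, -1.44]
force: [0.5, 0.5, -3.7]
width: 0.0139
t: 17.8
eef_pos: [0.457, 0.0232, 0.0319]
ee_rot: [-3.132, 0.001, -1.44]
force: [0.2, -1.1, -2.8]
width: 0.0137
```

```bash
python3 -m jog '[[0,0,-1.5,0,0,0],[0,0,0,0,0,0]]';  python3 -m jog '[[0,0,-1.5,0,0,0],[0,0,-0.5,0,0,0]]'
```

```text
t: 18.0
eef_pos: [0.4573, 0.0234, 0.032]
ee_rot: [-3.131, 0.001, -1.439]
force: [0.4, -0.3, -3.4]
width: 0.014
t: 18.2
eef_pos: [0.4575, 0.0236, 0.0317]
ee_rot: [-3.13, 0.001, -1.438]
force: [-2.8, 0.0, 4.0]
width: 0.0138
```

```bash
python3 -m jog '[[0,0,0,0,0,0],[0,0,0,0,0,0]]' 0 5; python3 -m jog '[[0,0,0,0,0,0],[0,0,0,0,0,0],[0,0,0,0,0,0],[0,0,0,0,0,0],[0,0,0,0,0,0],[0,0,0,0,0,0],[0,0,0,0,0,0]]' 0.7
```

```text
t: 18.4
eef_pos: [0.4575, 0.0236, 0.0317]
ee_rot: [-3.13, 0.001, -1.438]
force: [-2.5, 1.0, 2.2]
width: 0.0141
t: 19.1
eef_pos: [0.4585, 0.0239, 0.0313]
ee_rot: [-3.129, 0.001, -1.438]
force: [0.6, 0.1, 0.6]
width: 0.0602
```

Fingers are open. Go straight up, back the arm off, and look.

```bash
python3 -m jog '[[0,0,5,0,0,0],[0,0,15,0,0,0],[0,0,25,0,0,0],[0,0,30,0,0,0],[0,0,30,0,0,0],[0,0,30,0,0,0],[0,0,30,0,0,0],[0,0,20,0,0,0],[0,0,0,0,0,0]]'; python3 -m jog '[[0,30,0,0,0,0],[0,40,0,0,0,0],[0,40,0,0,0,0],[0,40,0,0,0,0],[0,40,0,0,0,0],[0,40,0,0,0,0],[0,40,0,0,0,0],[0,40,0,0,0,0],[0,30,0,0,0,0],[0,0,0,0,0,0],[0,0,0,0,0,0]]'
python3 - <<'E'
from h import *
np.set_printoptions(precision=4,suppress=True)
it,kt=grab("top","t3"); i2,ks=grab("side","s3")
cv2.imwrite("pics/f3.png",np.hstack([cv2.resize(it[120:300,150:450],(500,300)),cv2.resize(i2[150:340,230:430],(300,300))]))
v=[b for b in blobs(it,"violet") if b[1]>100]
for b in v: print("violet",b,plane(b[0],kt,.05))
vs=blobs(i2,"violet",(320,200,100,60)); print(vs)
if vs: print(tri(v[0][0],kt,vs[0][0],ks))
g=blobs(it,"green",(270,140,80,60)); P=plane([b[0] for b in g],kt,.045); print("marks",P,P.mean(0),[b[2] for b in g])
for b in blobs(it,"amber",(150,180,80,60)): print("amber",b)
E
```

```text
t: 20.0
eef_pos: [0.4561, 0.0224, 0.2265]
ee_rot: [-3.13, 0.0, -1.438]
force: [0.6, -0.6, 0.7]
width: 0.0613
t: 21.1
eef_pos: [0.45, 0.3734, 0.2224]
ee_rot: [-3.133, -0.003, -1.441]
force: [-0.7, 0.7, -0.0]
width: 0.0612
violet ((np.float64(313.0), np.float64(171.1)), 240, ((313.0135192871094, 171.0810546875), (13.31631851196289, 18.083887100219727), 80.53767395019531)) [[ 0.6578 -0.036   0.05  ]]
[((np.float64(372.0), np.float64(226.2)), 119, ((371.576904296875, 225.88461303710938), (18.027755737304688, 8.59785270690918), 33.690067291259766))]
(array([ 0.6588, -0.0364,  0.0496]), np.float64(0.0020562364908398726))
marks [[ 0.6653 -0.0807  0.045 ]
 [ 0.6506  0.0074  0.045 ]] [ 0.658  -0.0367  0.045 ] [((333.33782958984375, 168.5270233154297), (15.289106369018555, 3.781176805496216), 80.53767395019531), ((293.1618347167969, 174.05201721191406), (14.293375968933105, 2.432915449142456), 81.25383758544922)]
amber ((np.float64(190.6), np.float64(204.4)), 243, ((190.60789489746094, 204.40460205078125), (13.462873458862305, 18.100801467895508), 75.0685806274414))
```

View pics/f3.png

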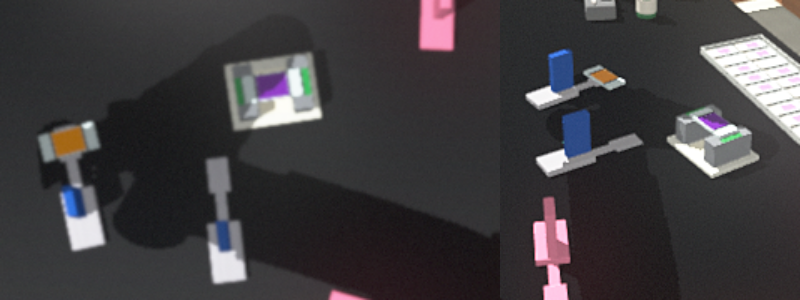

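The violet chamber lies square on the rails at (275,85) in the left panel. The empty lifter is flat and upright on the bench at (222,220), clear of the stand. The amber chamber is at its original pixel.

```bash
python3 -c "
from station import workorder; print(workorder.job_done())"
```

```text
the job is handed in; nothing more can be done
None
```

I picked up the violet chamber's lifter by its blue handle and carried it level to the stand. I set the chamber on the rails, drew the blade out, and laid the empty lifter flat on the bench. The robot was then moved well away and the job handed in at about 21 s.

- **Placement:** The last top view puts the chamber 0.7 mm from the midpoint of the green marks. Its yaw was about as close to the stand's as I could measure: 0.163 against 0.171 rad before I added a final turn of about 0.01 rad. Triangulating its height from two views gave 49.6 mm, against the expected 50 mm for its top.
- **Other items:** The amber chamber is at its original pixels, within 0.1 px. The lifter looks flat and upright, well clear of the stand.
- **Forces:** Readings at the end of each move stayed under about 5 N.
- **Disagreements:** The wrist and top cameras differed by 2–3 mm in absolute position, so I centred the chamber on the marks within one view. The wrist measurement taken while the blade was leaving the stand was cut off by the image edge, and the one after it failed because the chamber was out of view; the later top and side views replaced both.

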